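# Close the specimen vice with its ratchet lever

### The job

Close the vice that holds the amber resin specimen, until its sliding jaw is snug against the specimen. Its ratchet lever is nearly up against its stop post, so lift the lever off its serrations, swing it back anticlockwise, let it drop in again, turn it clockwise to close the jaw, and leave the lever seated. Do not disturb the lever of the empty vice or the white slide box.

Things in the scene. Friction and masses are not known exactly. Their poses are not given: they have to be found in the camera images.
- vice: Vice with amber resin specimen (32 mm across, top at 46 mm). Grey base 185 x 136 x 18 mm, fixed. Origin on the bench under the screw's vertical axis; x points to jaws and specimen, z up. Toothed steel ring 62 mm across, pale lever hub, 16 mm wide arm (top at 70 mm). Steel jaw slides along +x 12 mm per rad. Steel stop post: 12 mm across, top at 103 mm, 60 mm from the axis, at x -27, y +54 mm.
- lever_grip (a point): Upright orange round grip on this vice's lever, 22 mm across, from 70 to 126 mm above the bench; this point is its axis at 100 mm (lever seated), 115 mm from the screw axis. With the lever seated, moving it turns the screw (5 N or so). It is fixed to the arm but round, so it may turn between the fingers. The arm meets the stop post at jaw_screw + lever_swing = 0.27 rad.
- jaw_screw (a joint): Turn of the vice's screw and toothed ring, rad, positive clockwise seen from above = jaw closing. It starts between -0.25 and 0.10; the jaw meets the specimen at 1.10, a solid end stop. It stays where it is left.
- lever_swing (a joint): Lever relative to the toothed ring, rad, positive clockwise from above, 0 at start, range -2.2 to 0.3. Seated, it is locked within 0.06 of a multiple of 0.524 (12 serrations, 30 degrees apart); lifted, it swings freely and the ring stays. Two (-1.05) or three serrations back leave room to close fully; one does not. Let go on top of the teeth, it drops in when turned a little.
- lever_lift (a joint): Height of the lever above its seat, m, 0 seated to 0.020 at the top stop. Above 0.008 it is clear of the serrations; about 0.012 is a good lift. A spring and its weight pull it down with 6 to 8 N.
- spare_grip (a point): The same point on the lever of the empty vice, which looks the same but holds no specimen. Not to be disturbed.
- slide_box: White closed slide box with a blue band, 85 x 55 x 34 mm, loose on the bench beyond the vices; origin at the centre of its underside. Not to be disturbed.

How it is judged:
On the way:
1. the lever is lifted off its serrations and swung back at least 40 degrees relative to the toothed ring (value of joint lever_lift above 0.005 m and value of joint lever_swing below -0.7 rad), for 0.1 s.
At the end, for the whole second after the job is handed in: The jaw is snug on the specimen: the screw stands within 10 degrees (0.17 rad, 2 mm of jaw travel) of its closed stop at 1.10 rad, with the lever seated in the serrations (within 3 mm) (value of joint jaw_screw above 0.93 rad and value of joint lever_lift below 0.003 m); the robot touches nothing.
It fails at once if the lever of the empty vice is moved more than 20 mm (distance of spare_grip from where it was at the start of the episode above 0.02 m).
It fails at once if the slide box is pushed more than 30 mm (distance of slide_box from where it was at the start of the episode above 0.03 m).
It also fails if it takes over 35 s, if anything falls off the work surface, if the arm or the gripper's body presses on something with over 40 N, if the wrist force passes 120 N, or if a joint passes its speed limit or range.

### The arm

A 6-joint arm with a two-finger parallel gripper is mounted at the origin on the work surface. World frame = base frame: x ahead of the robot, y to its left, z up, the work surface at z = 0. Lengths are in m, angles in rad, forces in N, time in s.
With the tool pointing down it reaches from about 0.325 to 0.9 m from the base axis. Payload 6.1 kg.
Tool frame: the origin (TCP) lies at the centre of the arm's flange, where the gripper is bolted on; the fingertips stand 173 mm ahead of it and the grasp point (between the pads) lies 155 mm ahead of it; y points along the fingers, x is the direction in which the jaws open and shut, and the axes are right-handed (so a half turn about y gives the same grasp; the last joint's range is limited). The gripper opens to 85 mm and grips with 20 to 120 N. Pads are 22 mm wide; open, the fingers measure 114 mm over their backs; the gripper's body (76 mm by 85 mm) begins 54 mm behind the grasp point. The pads swing forward as they close: fully open they stand 13 mm farther back than shut.
Start: joints at [1, 0.22, 1.526, -0, 1.395, -0.126], TCP at [0.269, 0.564, 0.405] pointing down, gripper open.
Joint ranges: [-2.98, 2.98], [-0.91, 2.08], [0.09, 2.57], [-1.24, 4.39], [0.2, 2.65], [-2.68, 2.68]. Speed limits (rad/s): [2.57, 2.57, 3.01, 3.14, 3.14, 3.14].

### API

Orientations are given as a unit quaternion [x, y, z, w].
In Python, from rig import arm, viewer gives the robot as it stands.
- The arm moves only by the tool move_arm, never from a script. Its argument "plan" is a list of rows, each a list of 3 entries, a list of its own where there are three numbers: the shift along the tool's x, y, z in cm, then the turn, a rotation vector about the tool's x, y, z in degrees, then the closure, from 0 (fully open) to 1 (shut). A call has 1 to 5 rows; each row is the pose to reach, as a shift and turn from the pose commanded when the call began, along the tool's axes at that moment; what a row does not reach only later rows make up. A row lasts 1/8 s, in which the tool goes at most 62.5 mm and 10.7 degrees, less where a joint would pass 70% of its speed; a pose out of reach is approached as far as the arm can. A call with a gripper value outside its range is refused whole. The fingers move at their own pace and stop on an object; the grip force is fixed at half the most. Time passes only in rows, so rows that repeat a pose let the fingers close. It gives the time, the measured TCP pose, the force and the opening at its end, in the units of the state.
- arm.sense(): the state, without advancing time (a new reading comes with each control period).
- viewer.camera(name): name is "scene" or "top" or "wrist"; returns a dict with "pixels" (420x560x3 uint8, blue, green, red), "fovy" (degrees; the focal length in pixels is half the picture's height over the tangent of half this angle, whatever the lens; pixels are square), "cx", "cy" (the principal point, pixels), "rvec" (rotation vector, rad) and "tvec" (3), from world to camera coordinates, as OpenCV has them. Camera axes: x right, y down, z forward; pixel columns grow to the right and rows downward; lengths in m; the calibration is good to about 2 mm. The wrist camera is an equidistant fisheye: a pixel r from the principal point sees the ray r / f radians off the axis. A picture is of the moment at which its call begins. There is no depth.
- arm.finish_job(): hands the job in, once; it reports no verdict.
The state is a dict: "time": time; "qpos": joint angles; "dq": joint speeds; "joint_efforts": joint torques, N m; "tool_pos": TCP position; "ee_rot": TCP orientation; "wrist_force": force on the tool from outside, world axes, zero at the start; "wrist_torque": the same for the moment, N m; "finger_gap": finger opening in m.
Only numpy, scipy, OpenCV 4.12 (cv2) and the standard library are available. Lean on these libraries where they do the work, as an engineer would, in place of code of your own. Each camera call takes 0.05 s, during which the arm holds its last target.

## Working session

There is one attempt and no reset: what is moved stays moved. The work goes in short steps, Python scripts to look and compute and a tool call to move; the robot and the scene stay as the last step left them, time stands still between calls to the robot, and variables do not carry over. Pictures are saved under pics/ and viewed, and the job is handed in when it is done.

Besides the shell and the picture viewer there is one more tool, called after "Request:" as name(argument=value, ...) on one line, values as JSON. move_arm: Moves the arm, as the interface text tells. Its arguments: {"type":"object","properties":{"plan":{"type":"array"}},"required":["plan"]}

```bash
ls; mkdir -p pics
python3 - <<'E'
from rig import arm, viewer
import cv2
print(arm.sense())
for n in ("scene","top","wrist"):
    c=viewer.camera(n); cv2.imwrite(f"pics/{n}0.png",c["pixels"]); print(n,{k:v for k,v in c.items() if k!="pixels"})
E
```

```text
pics
{'time': 0.0, 'qpos': array([ 9.99899125e-01,  2.21206566e-01,  1.52763524e+00, -6.21107346e-06,
        1.39468215e+00, -1.26107946e-01]), 'dq': array([-0.00119171,  0.00103862,  0.00040757,  0.00128898, -0.00014861,
        0.00080459]), 'joint_efforts': array([-1.35892042e-03, -4.96913087e+01, -3.89389265e+01, -3.03872775e-04,
        1.11713281e-02,  3.86461227e-05]), 'tool_pos': array([0.26877551, 0.56394965, 0.40359826]), 'ee_rot': array([ 0.59825938,  0.37678547, -0.378021  , -0.59767763]), 'wrist_force': array([ 0.09476736, -0.4444401 , -0.3065711 ]), 'wrist_torque': array([ 0.01453069, -0.03227018, -0.00481643]), 'finger_gap': 0.08538463800431344}
scene {'fovy': 47.044374985703655, 'cx': 273.87080984240197, 'cy': 207.3708204089721, 'rvec': array([ 1.24845226,  1.98128811, -1.1026003 ]), 'tvec': array([ 0.2102788 , -0.21866909,  1.46015113])}
top {'fovy': 54.95309034573259, 'cx': 281.8734583450219, 'cy': 210.628631191653, 'rvec': array([ 2.17428193, -2.22422341,  0.1138114 ]), 'tvec': array([0.02819863, 0.64107554, 0.75735902])}
wrist {'fovy': 65.70646984690485, 'cx': 280.1019063728319, 'cy': 211.47245899162743, 'rvec': array([-2.4095161 , -1.52109095, -0.25373337]), 'tvec': array([-0.62555613, -0.04228743,  0.38144132])}
```

View pics/scene0.png

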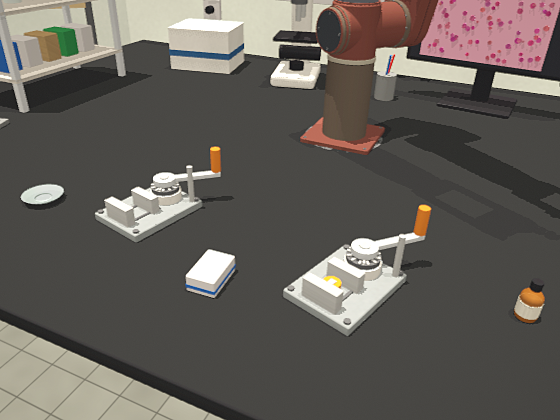

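View pics/top0.png

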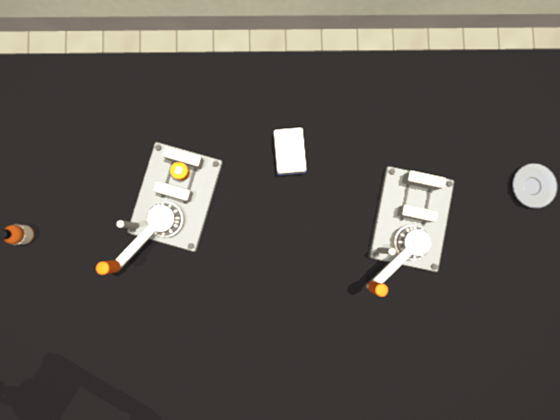

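View pics/wrist0.png

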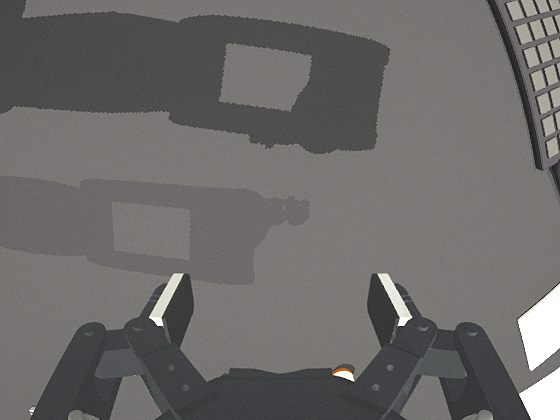

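```bash
cat > h.py <<'E'
import numpy as np, cv2
from scipy.spatial.transform import Rotation as R
from rig import arm, viewer
def cam(n,name=None):
    c=viewer.camera(n)
    if name: cv2.imwrite(f"pics/{name}.png",c["pixels"])
    return c
def ray(c,u,v,fish=False):
    h=c["pixels"].shape[0]; f=h/2/np.tan(np.radians(c["fovy"]/2))
    Rm=cv2.Rodrigues(c["rvec"])[0]; o=-Rm.T@c["tvec"]
    x,y=u-c["cx"],v-c["cy"]
    if fish:
        r=np.hypot(x,y); t=r/f; d=np.array([np.sin(t)*x/r,np.sin(t)*y/r,np.cos(t)])
    else: d=np.array([x/f,y/f,1])
    return o,Rm.T@d
def onz(c,u,v,z,fish=False):
    o,d=ray(c,u,v,fish); return o+d*(z-o[2])/d[2]
def proj(c,P):
    h=c["pixels"].shape[0]; f=h/2/np.tan(np.radians(c["fovy"]/2))
    p=cv2.Rodrigues(c["rvec"])[0]@np.asarray(P)+c["tvec"]
    return f*p[0]/p[2]+c["cx"],f*p[1]/p[2]+c["cy"]
def orange(c,lo=(5,150,120),hi=(18,255,255)):
    hsv=cv2.cvtColor(c["pixels"],cv2.COLOR_BGR2HSV)
    m=cv2.inRange(hsv,lo,hi)
    n,l,s,ce=cv2.connectedComponentsWithStats(m)
    return [(s[i].tolist(),ce[i].round(1)) for i in range(1,n) if s[i,4]>30]
E
python3 - <<'E'
from h import *
s=arm.sense(); print(R.from_quat(s["ee_rot"]).as_matrix().round(3))
for n in ("scene","top","wrist"):
    c=cam(n); print(n)
    for o in orange(c): print(o)
    Rm=cv2.Rodrigues(c["rvec"])[0]; print(-Rm.T@c["tvec"])
E
```

```text
[[ 0.43  -0.001 -0.903]
 [ 0.903 -0.001  0.43 ]
 [-0.002 -1.     0.   ]]
scene
([210, 147, 11, 26, 220], array([215.1, 160.3]))
([413, 207, 18, 29, 328], array([421.3, 221.8]))
([520, 288, 25, 19, 326], array([531.8, 297.3]))
([514, 313, 21, 10, 47], array([523.5, 318.7]))
[1.33133619 0.37149657 0.56000794]
top
([4, 225, 20, 19, 239], array([ 13.9, 234. ]))
([95, 260, 25, 15, 179], array([109.5, 266.5]))
([368, 281, 21, 16, 122], array([376.1, 287.8]))
[0.58547753 0.0385451  0.80068472]
wrist
([332, 368, 19, 6, 50], array([340.3, 369.8]))
[0.19321029 0.60141587 0.37429652]
```

Run:
```python
from h import *
t=cam("top"); s=cam("scene")
for (a,b,w,h) in ((85,140,150,150),):
    cv2.imwrite("pics/topc.png",cv2.resize(t["pixels"][b:b+h,a:a+w],None,fx=4,fy=4,interpolation=cv2.INTER_CUBIC))
cv2.imwrite("pics/scc.png",cv2.resize(s["pixels"][195:335,275:445],None,fx=4.5,fy=4.2,interpolation=cv2.INTER_CUBIC))
```

```text
(no output)
```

View pics/topc.png

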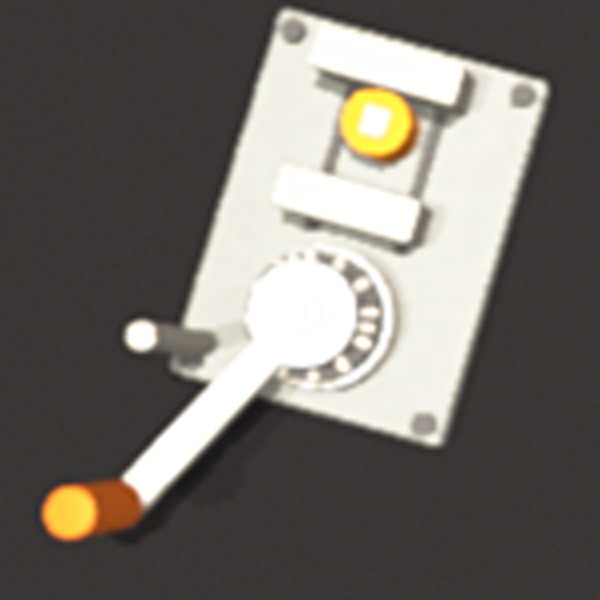

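View pics/scc.png

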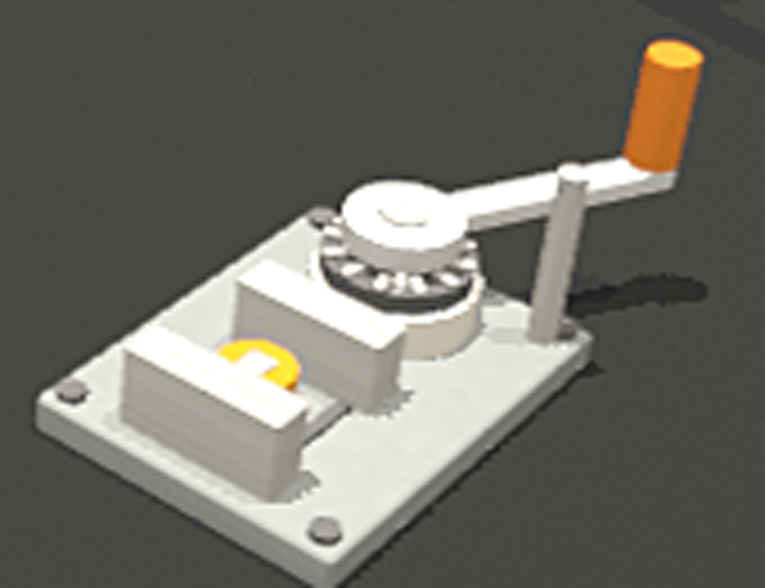

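Run:
```python
from h import *
t=cam("top"); s=cam("scene")
p=lambda a,b:(85+(a+.5)/4-.5,140+(b+.5)/4-.5)
q=lambda a,b:(275+a/4.5,195+b/4.2)
g=onz(t,*p(71,512),.126); g2=onz(s,*q(673,55),.126); print("grip",g,g2)
po=onz(t,*p(141,336),.103); po2=onz(s,*q(573,172),.103);print("post",po,po2)
c=[onz(t,*p(*k),.018)[:2] for k in ((282,10),(550,80),(440,445),(172,372))]
print("corners",np.round(c,4),[np.linalg.norm(c[i]-c[(i+1)%4]) for i in range(4)])
ax=(c[0]+c[1]-c[2]-c[3]);ax/=np.linalg.norm(ax); yaw=np.arctan2(ax[1],ax[0]); 
Rz=np.array([[np.cos(yaw),-np.sin(yaw)],[np.sin(yaw),np.cos(yaw)]])
print("yaw",np.degrees(yaw))
A=po[:2]-Rz@np.array([-.027,.054]); print("axis from post",A)
for h in(.07,.075,.08,.085): print(h,onz(t,*p(303,312),h)[:2],onz(s,*q(404,211),h)[:2])
sp=onz(t,*p(378,123),.046)[:2];print("spec",sp,Rz.T@(sp-A))
print("grip-axis",np.linalg.norm(g[:2]-A),np.degrees(np.arctan2(*(Rz.T@(g[:2]-A))[::-1])))
print("box",onz(t,290,152,.034),"spare",onz(t,380,290,.126))
```

```text
grip [0.54693973 0.31308206 0.126     ] [0.55353853 0.31492384 0.126     ]
post [0.61950081 0.29353663 0.103     ] [0.62361926 0.29420236 0.103     ]
corners [[0.7811 0.2575]
 [0.7443 0.1278]
 [0.5682 0.1827]
 [0.6061 0.3099]] [np.float64(0.13476356939064435), np.float64(0.18447960199609098), np.float64(0.13270597282443844), np.float64(0.18271899700011351)]
yaw -16.97718650172759
axis from post [0.62955668 0.23400614]
0.07 [0.63027201 0.23375583] [0.63162361 0.23519089]
0.075 [0.62996548 0.23242002] [0.63876342 0.23658174]
0.08 [0.62965896 0.23108422] [0.64590323 0.23797259]
0.085 [0.62935243 0.22974841] [0.65304304 0.23936344]
spec [0.71965085 0.20515281] [ 0.09459288 -0.00128925]
grip-axis 0.11436153769311873 153.23174622688447
box [ 0.75359907 -0.00435932  0.034     ] spare [ 0.49816355 -0.14327332  0.126     ]
```

Request:
move_arm(plan=[[[-1.5,0,-5],[0,3,0],0],[[-3.5,0,-11],[0,7,0],0],[[-5.5,0,-17.5],[0,11,0],0],[[-7.5,1,-24],[0,15,0],0],[[-9.5,2,-30],[0,18.5,0],0]])

```text
time: 1.12
tool_pos: [0.4902, 0.3574, 0.3872]
ee_rot: [-0.651, -0.276, 0.275, 0.651]
wrist_force: [0.1, 0.1, -0.0]
finger_gap: 0.0856
```

```bash
cat >> h.py <<'E'
def to(target,ang=None):
    "target world TCP; ang = desired world heading of tool x (deg)"
    s=arm.sense(); M=R.from_quat(s["ee_rot"]).as_matrix()
    print("t",s["time"],"tcp",s["tool_pos"].round(4),"F",s["wrist_force"].round(1),"gap",round(s["finger_gap"],4),"q",s["qpos"].round(2))
    h=np.degrees(np.arctan2(M[1,0],M[0,0])); print("heading",h.round(2),"down",M[:,1].round(3))
    print("shift cm",(100*M.T@(np.array(target)-s["tool_pos"])).round(2), "turn y", None if ang is None else -(ang-h))
E
python3 - <<'E'
from h import *
to((.548,.3135,.345),46)
E
```

```text
t 1.125 tcp [0.4902 0.3574 0.3872] F [ 0.1  0.1 -0. ] gap 0.0856 q [ 0.5   0.19  1.6   0.    1.36 -0.3 ]
heading 45.9 down [ 0.001  0.001 -1.   ]
shift cm [ 0.86  4.22 -7.21] turn y -0.09805004932773898
```

Request:
move_arm(plan=[[[0.8,2,-4],[0,0,0],0],[[0.8,4,-6],[0,0,0],0],[[0.8,4,-6],[0,0,0],0],[[0.8,4,-6],[0,0,0],0]])

```text
time: 1.62
tool_pos: [0.5368, 0.3239, 0.3471]
ee_rot: [-0.651, -0.277, 0.277, 0.651]
wrist_force: [-0.4, -0.6, -0.2]
finger_gap: 0.0851
```

Run:
```python
from h import *
to((.548,.3135,.258),46)
w=cam("wrist","w1"); cam("top","t1"); cam("scene","s1")
```

```text
t 1.625 tcp [0.5368 0.3239 0.3471] F [-0.4 -0.6 -0.2] gap 0.0851 q [ 0.42  0.27  1.58  0.    1.29 -0.39]
heading 46.08 down [-0.  0. -1.]
shift cm [ 0.03  8.91 -1.53] turn y 0.07633152654801023
```

View pics/w1.png

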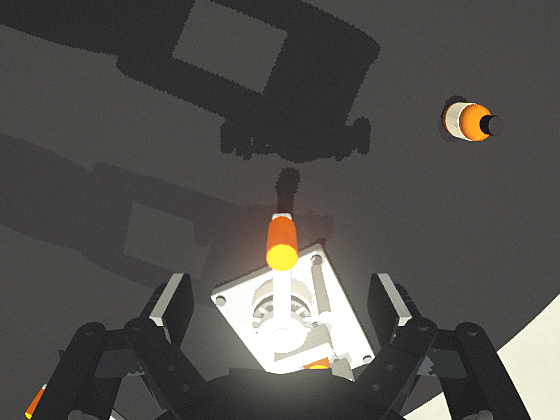

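View pics/s1.png

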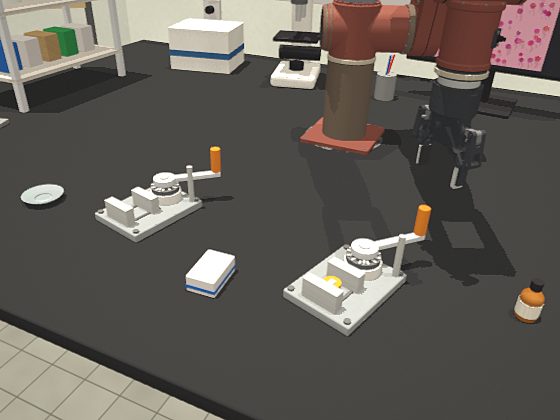

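Wrist view: the grip's top at about (282,257), centred between the pads (columns 190 and 370). I'll check its position by casting this ray.

Run:
```python
from h import *
w=cam("wrist"); print(onz(w,282,257,.126,True)); Rm=cv2.Rodrigues(w["rvec"])[0]; print(-Rm.T@w["tvec"])
t=cam("top");cv2.imwrite("pics/t2.png",t["pixels"])
to((.548,.3135,.258),46)
```

```text
[0.54858964 0.3169925  0.126     ]
[0.47667731 0.38383052 0.31809584]
t 1.875 tcp [0.5371 0.3239 0.3478] F [-0.  -0.3  0.3] gap 0.0854 q [ 0.42  0.27  1.58  0.    1.29 -0.39]
heading 46.11 down [ 0.001  0.001 -1.   ]
shift cm [-0.01  8.98 -1.51] turn y 0.10630780706668475
```

Request:
move_arm(plan=[[[0.2,2,-1.5],[0,0,0],0],[[0.2,5,-1.5],[0,0,0],0],[[0.2,7.5,-1.5],[0,0,0],0],[[0.2,8.8,-1.5],[0,0,0],0],[[0.2,8.8,-1.5],[0,0,0],0.2]])

```text
time: 2.5
tool_pos: [0.5495, 0.3134, 0.257]
ee_rot: [0.651, 0.275, -0.277, -0.651]
wrist_force: [0.1, 0.1, -0.6]
finger_gap: 0.07
```

Run:
```python
from h import *
to((.549,.315,.258),46)
cam("wrist","w3")
```

```text
t 2.5 tcp [0.5495 0.3134 0.257 ] F [ 0.1  0.1 -0.6] gap 0.07 q [ 0.39  0.38  1.62 -0.    1.14 -0.41]
heading 46.0 down [-0.003 -0.001 -1.   ]
shift cm [ 0.07 -0.1   0.15] turn y -0.0010978892190536271
```

View pics/w3.png

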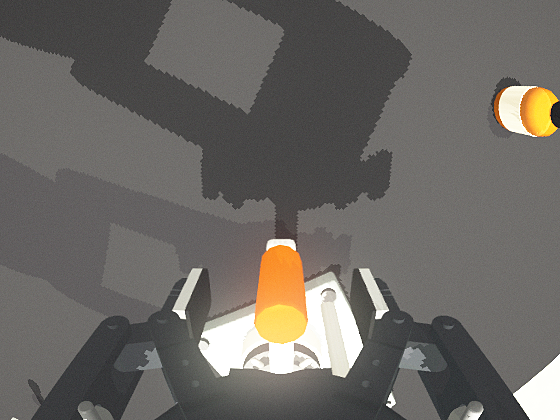

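The grip (about (281,300)) stands centred between the pads; close on it.

Request:
move_arm(plan=[[[0,0,0.1],[0,0,0],0.6],[[0,0,0.1],[0,0,0],1],[[0,0,0.1],[0,0,0],1],[[0,0,0.1],[0,0,0],1],[[0,0,0.1],[0,0,0],1]])

```text
time: 3.18
tool_pos: [0.5492, 0.315, 0.2597]
ee_rot: [-0.651, -0.277, 0.276, 0.651]
wrist_force: [-2.4, 1.1, 5.8]
finger_gap: 0.0205
```

Run:
```python
from h import *
to((.549,.315,.258),46)
cam("wrist","w4")
```

```text
t 3.175 tcp [0.5492 0.315  0.2597] F [-2.4  1.1  5.8] gap 0.0205 q [ 0.4   0.38  1.62  0.    1.14 -0.41]
heading 46.02 down [ 0.001  0.001 -1.   ]
shift cm [-0.02  0.17  0.02] turn y 0.022385452761326974
```

View pics/w4.png

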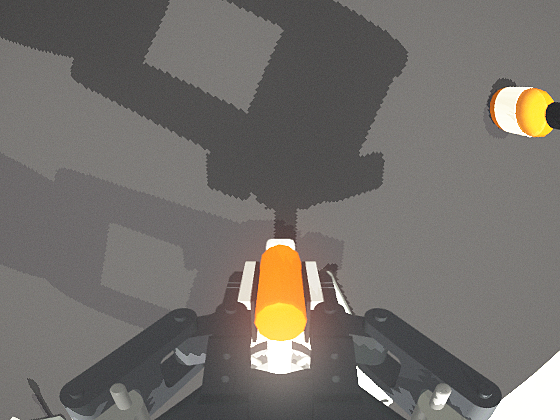

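Request:
move_arm(plan=[[[0,-0.5,0],[0,0,0],1],[[0,-1.0,0],[0,0,0],1],[[0,-1.4,0],[0,0,0],1],[[0,-1.4,0],[0,0,0],1],[[0,-1.4,0],[0,0,0],1]])

```text
time: 3.85
tool_pos: [0.5491, 0.3144, 0.2725]
ee_rot: [0.651, 0.276, -0.276, -0.651]
wrist_force: [3.6, -1.9, -6.9]
finger_gap: 0.0206
```

Run:
```python
from h import *
to((.549,.315,.258),46)
cam("wrist","w5"); s=cam("scene"); cv2.imwrite("pics/s5.png",cv2.resize(s["pixels"][150:330,270:470],None,fx=3.5,fy=3.3))
for o in orange(s): print(o)
```

```text
t 3.85 tcp [0.5491 0.3144 0.2725] F [ 3.6 -1.9 -6.9] gap 0.0206 q [ 0.4   0.36  1.61 -0.    1.17 -0.41]
heading 46.01 down [-0.    -0.001 -1.   ]
shift cm [0.04 1.45 0.05] turn y 0.009066225930396854
([210, 147, 11, 26, 219], array([215.1, 160.3]))
([415, 199, 13, 32, 195], array([420.3, 215.9]))
([520, 288, 25, 19, 327], array([531.9, 297.3]))
([514, 313, 21, 10, 47], array([523.5, 318.7]))
```

View pics/s5.png

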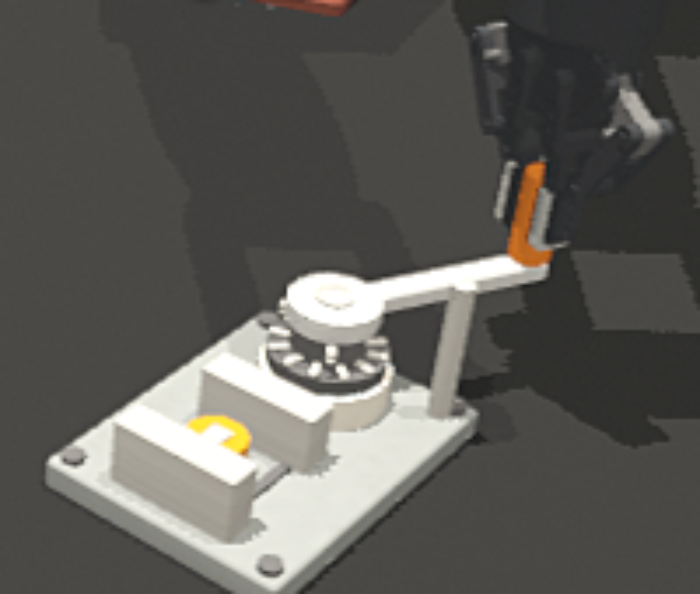

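Request:
move_arm(plan=[[[-1.6,0,-0.1],[0,-8,0],1],[[-3.2,0,-0.45],[0,-16,0],1],[[-4.7,0,-1.0],[0,-24,0],1],[[-6.1,0,-1.75],[0,-32,0],1],[[-7.4,0,-2.7],[0,-40,0],1]])

```text
time: 4.58
tool_pos: [0.5171, 0.2427, 0.2732]
ee_rot: [-0.516, -0.484, 0.483, 0.516]
wrist_force: [6.9, 0.7, -7.8]
finger_gap: 0.0206
```

Run:
```python
from h import *
a=np.radians(196.2)
s=arm.sense()["tool_pos"]; d=s[:2]-[.6305,.2342]; print(np.hypot(*d),np.degrees(np.arctan2(d[1],d[0])))
to((.6305+.115*np.cos(a),.2342+.115*np.sin(a),.272),106)
```

```text
0.11373460249734128 175.70561696156642
t 4.575 tcp [0.5171 0.2427 0.2732] F [ 6.9  0.7 -7.8] gap 0.0206 q [ 0.3   0.22  1.78  0.    1.13 -1.21]
heading 86.29 down [ 0.001  0.001 -1.   ]
shift cm [-4.03  0.11 -0.56] turn y -19.710873993932694
```

Request:
move_arm(plan=[[[-1.4,0,-0.15],[0,-7,0],1],[[-2.8,0,-0.45],[0,-14,0],1],[[-3.95,0,-0.85],[0,-20,0],1],[[-3.95,0,-0.85],[0,-20,0],1]])

```text
time: 5.08
tool_pos: [0.5224, 0.2031, 0.2726]
ee_rot: [0.425, 0.565, -0.564, -0.427]
wrist_force: [1.2, 3.5, -7.7]
finger_gap: 0.0206
```

Run:
```python
from h import *
a=np.radians(195.7)
s=arm.sense()["tool_pos"]; d=s[:2]-[.6305,.2342]; print(np.hypot(*d),np.degrees(np.arctan2(d[1],d[0])))
to((.6305+.1145*np.cos(a),.2342+.1145*np.sin(a),.26),106)
t=cam("top"); cv2.imwrite("pics/t6.png",cv2.resize(t["pixels"][120:320,60:260],None,fx=3,fy=3))
s=cam("scene"); cv2.imwrite("pics/s6.png",cv2.resize(s["pixels"][150:330,270:470],None,fx=3.5,fy=3.3))
```

```text
0.11253775640190428 -163.93283313571024
t 5.075 tcp [0.5224 0.2031 0.2726] F [ 1.2  3.5 -7.7] gap 0.0206 q [ 0.23  0.2   1.81  0.    1.13 -1.62]
heading 105.93 down [-0.002  0.002 -1.   ]
shift cm [0.07 1.26 0.19] turn y -0.06885343318319315
```

View pics/t6.png

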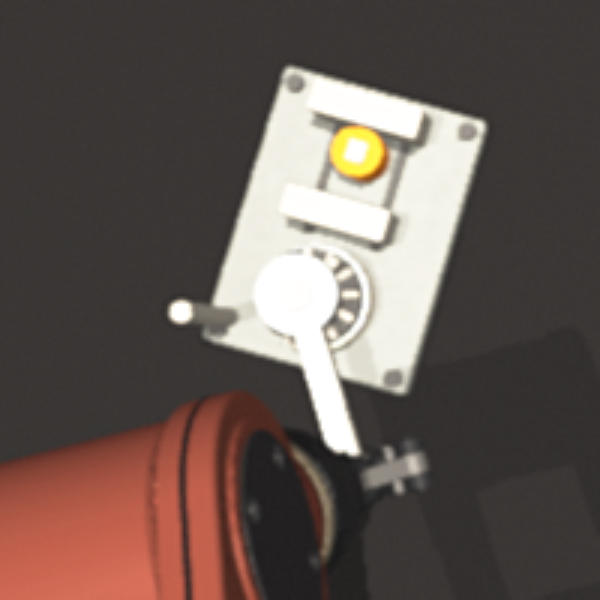

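View pics/s6.png

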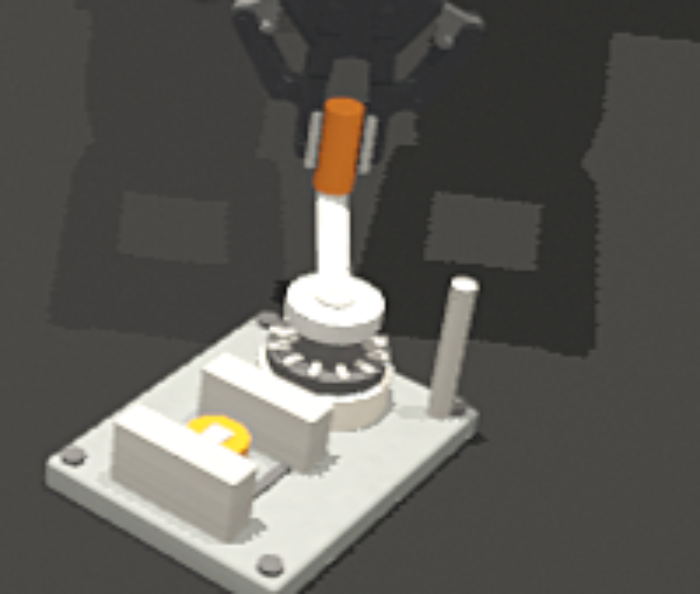

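Request:
move_arm(plan=[[[0,0.5,0.1],[0,0,0],1],[[0,1.0,0.1],[0,0,0],1],[[0,1.3,0.1],[0,0,0],1],[[0,1.3,0.1],[0,0,0],1]])

```text
time: 5.68
tool_pos: [0.522, 0.2028, 0.2603]
ee_rot: [0.425, 0.565, -0.565, -0.425]
wrist_force: [0.4, 4.2, -2.8]
finger_gap: 0.0205
```

Run:
```python
from h import *
s=arm.sense()["tool_pos"]; d=s[:2]-[.6305,.2342]; print(np.hypot(*d),np.degrees(np.arctan2(d[1],d[0])))
to(s)
```

```text
0.11297147149594249 -163.86243336535344
t 5.675 tcp [0.522  0.2028 0.2603] F [ 0.4  4.2 -2.8] gap 0.0205 q [ 0.23  0.22  1.82  0.    1.11 -1.62]
heading 106.02 down [ 0.  0. -1.]
shift cm [0. 0. 0.] turn y None
```

Request:
move_arm(plan=[[[0,0.2,0],[0,0,0],1],[[1.2,0.2,-0.05],[0,6,0],1],[[2.4,0.2,-0.25],[0,12,0],1],[[3.5,0.2,-0.55],[0,18,0],1],[[3.5,0.2,-0.55],[0,18,0],1]])

```text
time: 6.3
tool_pos: [0.5172, 0.2384, 0.2596]
ee_rot: [-0.508, -0.491, 0.491, 0.509]
wrist_force: [-9.8, 1.6, 11.8]
finger_gap: 0.0209
```

Run:
```python
from h import *
s=arm.sense()["tool_pos"]; d=s[:2]-[.6305,.2342]; print(np.hypot(*d),np.degrees(np.arctan2(d[1],d[0])))
to(s)
t=cam("top"); cv2.imwrite("pics/t7.png",cv2.resize(t["pixels"][120:320,60:260],None,fx=3,fy=3))
s=cam("scene"); cv2.imwrite("pics/s7.png",cv2.resize(s["pixels"][150:330,270:470],None,fx=3.5,fy=3.3))
```

```text
0.11334656609654402 177.8983719195545
t 6.3 tcp [0.5172 0.2384 0.2596] F [-9.8  1.6 11.8] gap 0.0209 q [ 0.29  0.24  1.79  0.    1.11 -1.24]
heading 88.01 down [-0.001 -0.    -1.   ]
shift cm [0. 0. 0.] turn y None
```

View pics/t7.png

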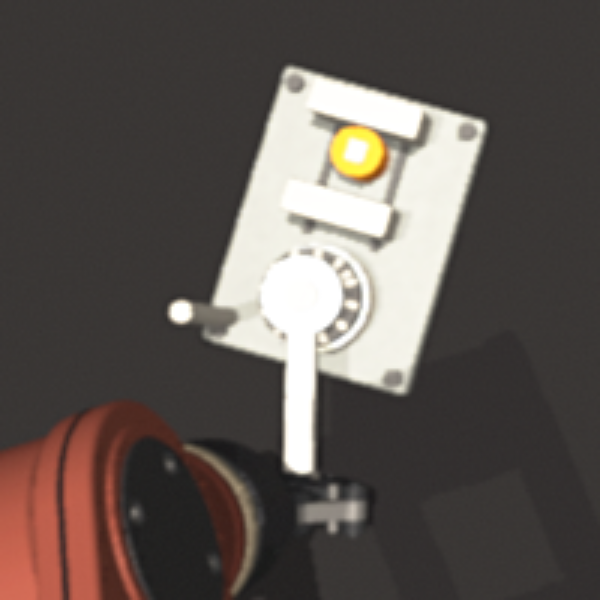

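View pics/s7.png

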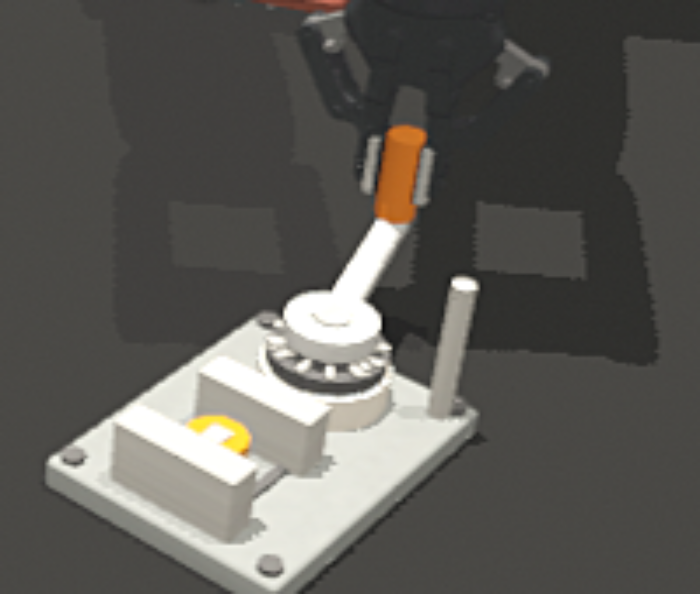

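Request:
move_arm(plan=[[[1.4,0,0.05],[0,7,0],1],[[2.8,0,-0.25],[0,14,0],1],[[4.1,0,-0.65],[0,21,0],1],[[5.4,0,-1.2],[0,28,0],1],[[6.6,0,-1.95],[0,35,0],1]])

```text
time: 7.02
tool_pos: [0.5396, 0.3036, 0.2598]
ee_rot: [0.633, 0.315, -0.314, -0.633]
wrist_force: [-4.3, 1.3, 7.2]
finger_gap: 0.0205
```

Run:
```python
from h import *
s=arm.sense()["tool_pos"]; d=s[:2]-[.6305,.2342]; print(np.hypot(*d),np.degrees(np.arctan2(d[1],d[0])))
a=np.radians(125)
to((.6305+.1145*np.cos(a),.2342+.1145*np.sin(a),.2597),36)
```

```text
0.11436132119062666 142.66135971191324
t 7.025 tcp [0.5396 0.3036 0.2598] F [-4.3  1.3  7.2] gap 0.0205 q [ 0.39  0.35  1.66 -0.    1.14 -0.54]
heading 52.8 down [ 0.001  0.    -1.   ]
shift cm [ 3.47  0.01 -0.53] turn y 16.801265479564684
```

Request:
move_arm(plan=[[[1.0,0,0.0],[0,5,0],1],[[2.0,0,-0.15],[0,10,0],1],[[2.8,0,-0.3],[0,14,0],1],[[2.8,0,-0.3],[0,14,0],1]])

```text
time: 7.52
tool_pos: [0.5592, 0.3239, 0.2598]
ee_rot: [0.667, 0.236, -0.235, -0.667]
wrist_force: [-4.1, 3.1, 6.8]
finger_gap: 0.0206
```

Run:
```python
from h import *
s=arm.sense()["tool_pos"]; d=s[:2]-[.6305,.2342]; print(np.hypot(*d),np.degrees(np.arctan2(d[1],d[0])))
a=np.radians(125)
to((.6305+.1145*np.cos(a),.2342+.1145*np.sin(a),.2597),36)
t=cam("top"); cv2.imwrite("pics/t8.png",cv2.resize(t["pixels"][120:320,60:260],None,fx=3,fy=3))
s=cam("scene"); cv2.imwrite("pics/s8.png",cv2.resize(s["pixels"][150:330,270:470],None,fx=3.5,fy=3.3))
```

```text
0.11459186003607978 128.47339558373994
t 7.525 tcp [0.5592 0.3239 0.2598] F [-4.1  3.1  6.8] gap 0.0206 q [ 0.4   0.4   1.58 -0.    1.15 -0.28]
heading 38.95 down [ 0.002  0.001 -1.   ]
shift cm [ 0.69  0.01 -0.04] turn y 2.9529168182021266
```

View pics/t8.png

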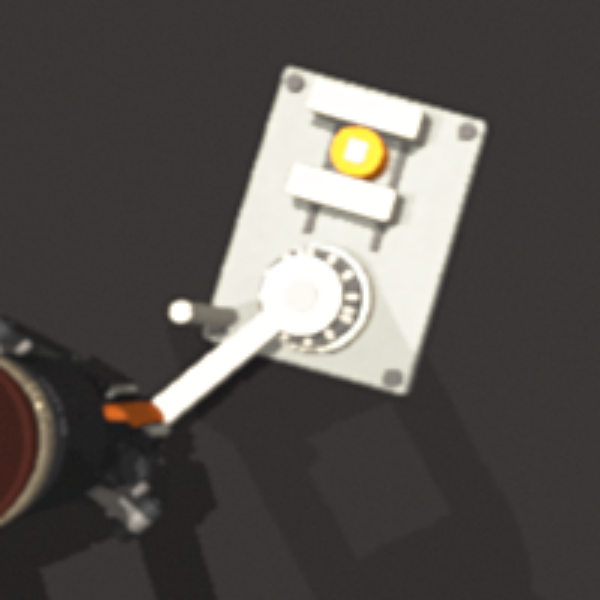

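View pics/s8.png

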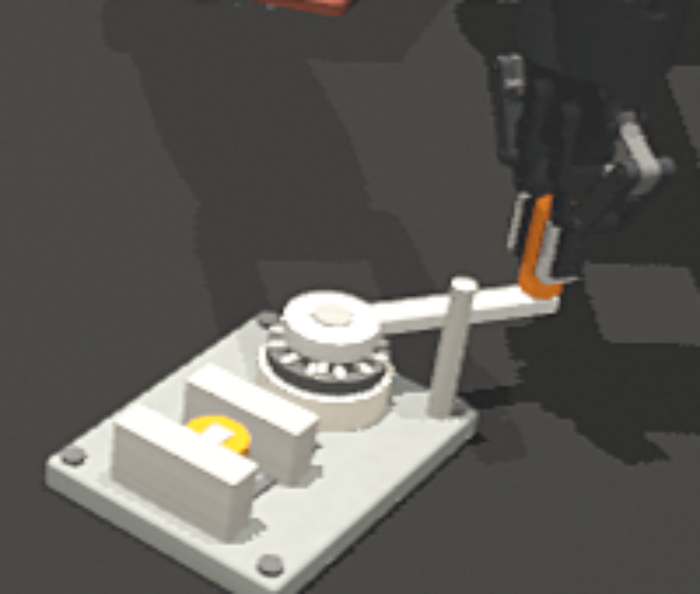

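Request:
move_arm(plan=[[[0.4,0,0],[0,2,0],1],[[0.7,0,0],[0,3.5,0],1],[[0.7,0,0],[0,3.5,0],1]])

```text
time: 8.0
tool_pos: [0.5645, 0.328, 0.2597]
ee_rot: [0.674, 0.216, -0.215, -0.673]
wrist_force: [-3.3, 1.7, 7.4]
finger_gap: 0.0206
```

```bash
cat > chk.py <<'E'
from h import *
st=arm.sense(); s=st["tool_pos"]; d=s[:2]-[.6305,.2342]; print(np.hypot(*d),np.degrees(np.arctan2(d[1],d[0])))
print("tool F",R.from_quat(st["ee_rot"]).inv().apply(st["wrist_force"]).round(1)); to(s)
E
python3 chk.py
```

```text
0.11471014519086689 125.14193608637518
tool F [-1.7 -7.4  3.3]
t 8.0 tcp [0.5645 0.328  0.2597] F [-3.3  1.7  7.4] gap 0.0206 q [ 0.41  0.42  1.56 -0.    1.16 -0.21]
heading 35.48 down [ 0.001  0.    -1.   ]
shift cm [0. 0. 0.] turn y None
```

Request:
move_arm(plan=[[[0.4,0,0],[0,2,0],1],[[0.6,0,0],[0,3,0],1],[[0.6,0,0],[0,3,0],1]])

```text
time: 8.38
tool_pos: [0.5694, 0.3314, 0.2598]
ee_rot: [0.679, 0.198, -0.197, -0.679]
wrist_force: [-4.5, 1.5, 6.5]
finger_gap: 0.0205
```

```bash
python3 chk.py
python3 - <<'E'
from h import *
t=cam("top"); cv2.imwrite("pics/t9.png",cv2.resize(t["pixels"][130:230,110:230],None,fx=6,fy=6,interpolation=cv2.INTER_CUBIC))
E
```

```text
0.11479570498906684 122.16562929615635
tool F [-3.  -6.5  3.6]
t 8.375 tcp [0.5694 0.3314 0.2598] F [-4.5  1.5  6.5] gap 0.0205 q [ 0.41  0.43  1.55 -0.    1.16 -0.16]
heading 32.48 down [ 0.002  0.    -1.   ]
shift cm [0. 0. 0.] turn y None
```

View pics/t9.png

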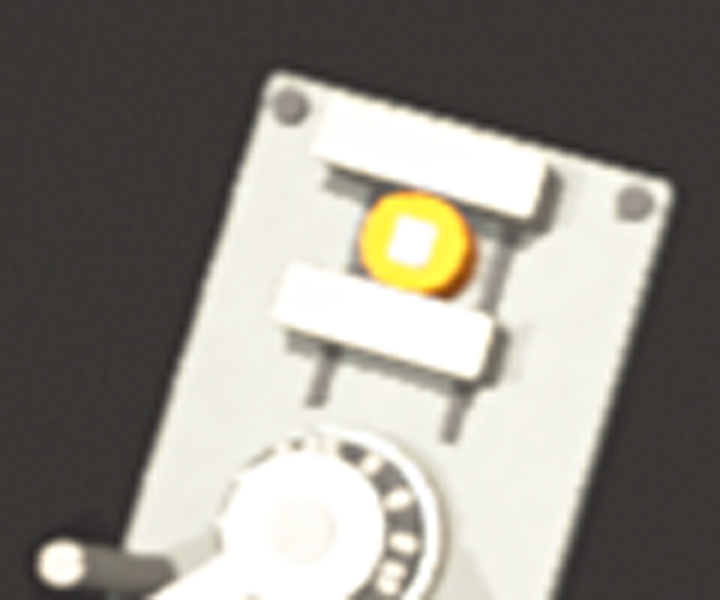

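Request:
move_arm(plan=[[[0.3,0,0],[0,1.5,0],1],[[0.6,0,-0.05],[0,3,0],1],[[0.6,0,-0.05],[0,3,0],1]])

```text
time: 8.8
tool_pos: [0.5742, 0.3342, 0.2597]
ee_rot: [0.684, 0.18, -0.18, -0.684]
wrist_force: [-7.4, -0.2, 8.9]
finger_gap: 0.0207
```

```bash
python3 chk.py
```

```text
0.11479486527311442 119.3918813004164
tool F [-6.5 -8.9  3.4]
t 8.8 tcp [0.5742 0.3342 0.2597] F [-7.4 -0.2  8.9] gap 0.0207 q [ 0.41  0.44  1.53 -0.    1.17 -0.11]
heading 29.51 down [-0.    -0.001 -1.   ]
shift cm [0. 0. 0.] turn y None
```

Request:
move_arm(plan=[[[0.3,0,0],[0,1.5,0],1],[[0.5,0,0],[0,2.5,0],1],[[0.5,0,0],[0,2.5,0],1]])

```text
time: 9.18
tool_pos: [0.5772, 0.3357, 0.2592]
ee_rot: [0.688, 0.163, -0.167, -0.687]
wrist_force: [-16.4, -6.3, 15.0]
finger_gap: 0.0208
```

```bash
python3 chk.py
python3 - <<'E'
from h import *
t=cam("top"); cv2.imwrite("pics/t10.png",cv2.resize(t["pixels"][130:260,90:230],None,fx=5,fy=4.6,interpolation=cv2.INTER_CUBIC))
s=cam("scene"); cv2.imwrite("pics/s10.png",cv2.resize(s["pixels"][200:330,280:430],None,fx=5,fy=4.5,interpolation=cv2.INTER_CUBIC))
E
```

```text
0.11466953090394337 117.71504600722083
tool F [-17.6 -14.9   1.8]
t 9.175 tcp [0.5772 0.3357 0.2592] F [-16.4  -6.3  15. ] gap 0.0208 q [ 0.41  0.45  1.52 -0.    1.18 -0.06]
heading 26.97 down [-0.006 -0.004 -1.   ]
shift cm [0. 0. 0.] turn y None
```

View pics/t10.png

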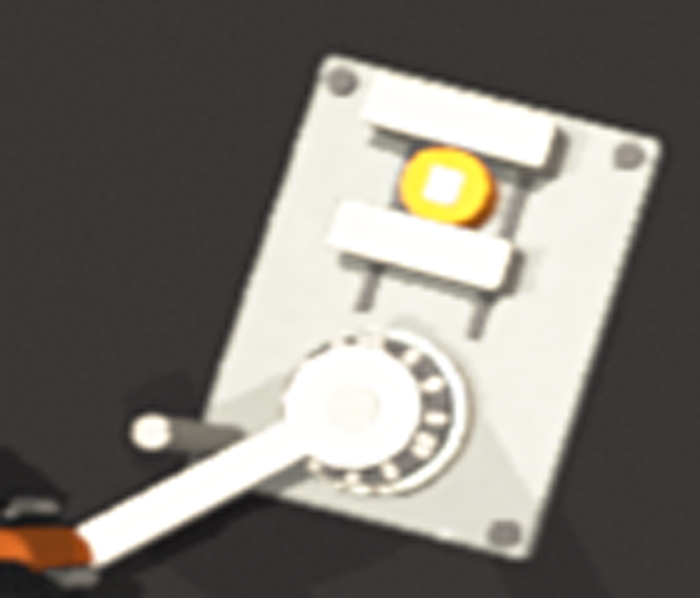

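View pics/s10.png

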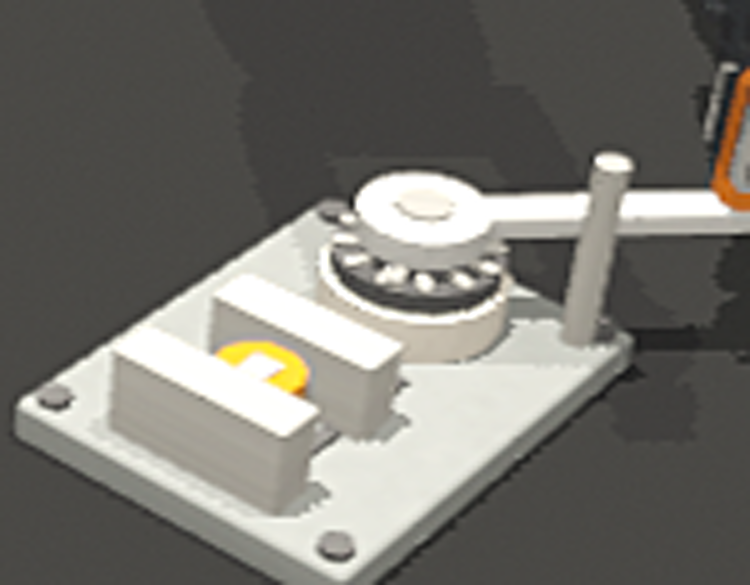

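Run:
```python
from h import *
t=cam("top")
p=lambda a,b:(90+(a+.5)/5-.5,130+(b+.5)/4.6-.5)
for h in (.046,.05,.055):
    a=[onz(t,*p(*k),h)[:2] for k in ((362,118),(548,166),(340,203),(518,245))]
    y=np.radians(-17); ax=np.array([np.cos(y),np.sin(y)])
    print(h,[round(1000*float(ax@(q-[.6298,.234])),1) for q in a])
```

```text
0.046 [113.0, 113.1, 77.3, 78.9]
0.05 [112.5, 112.6, 77.0, 78.6]
0.055 [111.9, 112.0, 76.6, 78.1]
```

Request:
move_arm(plan=[[[-0.3,-0.2,0],[0,-1.5,0],0.5],[[-0.3,-0.2,0],[0,-1.5,0],0],[[-0.3,-0.2,0],[0,-1.5,0],0],[[-0.3,-0.2,0],[0,-1.5,0],0],[[-0.3,-1,0],[0,-1.5,0],0]])

```text
time: 9.95
tool_pos: [0.5756, 0.335, 0.2671]
ee_rot: [0.685, 0.173, -0.175, -0.685]
wrist_force: [0.3, 0.3, -0.0]
finger_gap: 0.086
```

```bash
python3 chk.py; python3 -c "
from h import *
cam('wrist','w11')"
```

```text
0.11479166567925968 118.57896341406868
tool F [0.4 0.  0.1]
t 9.95 tcp [0.5756 0.335  0.2671] F [ 0.3  0.3 -0. ] gap 0.086 q [ 0.41  0.44  1.52 -0.    1.18 -0.09]
heading 28.5 down [-0.002 -0.001 -1.   ]
shift cm [0. 0. 0.] turn y None
```

View pics/w11.png

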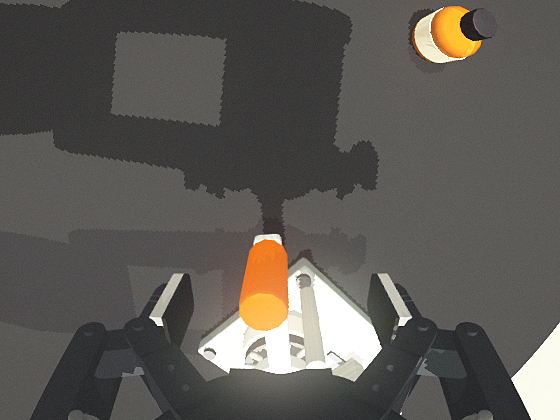

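Request:
move_arm(plan=[[[0,-3,0],[0,0,0],0],[[0,-7,0],[0,0,0],0],[[0,-10,2],[0,0,0],0],[[0,-11,7],[0,0,0],0],[[0,-11,12],[0,0,0],0]])

```text
time: 10.62
tool_pos: [0.5186, 0.4416, 0.3806]
ee_rot: [-0.685, -0.175, 0.172, 0.686]
wrist_force: [-0.2, 0.5, 0.1]
finger_gap: 0.0853
```

```bash
python3 - <<'E'
from h import *
t=cam("top"); cv2.imwrite("pics/t12.png",cv2.resize(t["pixels"][140:290,85:235],None,fx=4,fy=4,interpolation=cv2.INTER_CUBIC))
s=cam("scene"); cv2.imwrite("pics/s12.png",cv2.resize(s["pixels"][195:335,275:445],None,fx=4.5,fy=4.2,interpolation=cv2.INTER_CUBIC))
E
python3 chk.py
```

```text
0.23962102070954594 118.58165687014301
tool F [-1.  -0.2  0.3]
t 10.725 tcp [0.5159 0.4446 0.3789] F [-1.  -0.2  0.2] gap 0.085 q [0.6  0.37 1.39 0.   1.38 0.09]
heading 28.79 down [ 0.     0.003 -1.   ]
shift cm [0. 0. 0.] turn y None
```

View pics/t12.png

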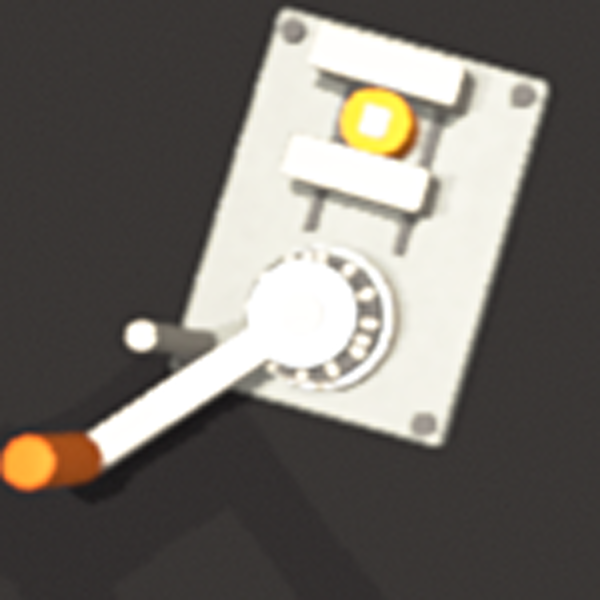

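View pics/s12.png

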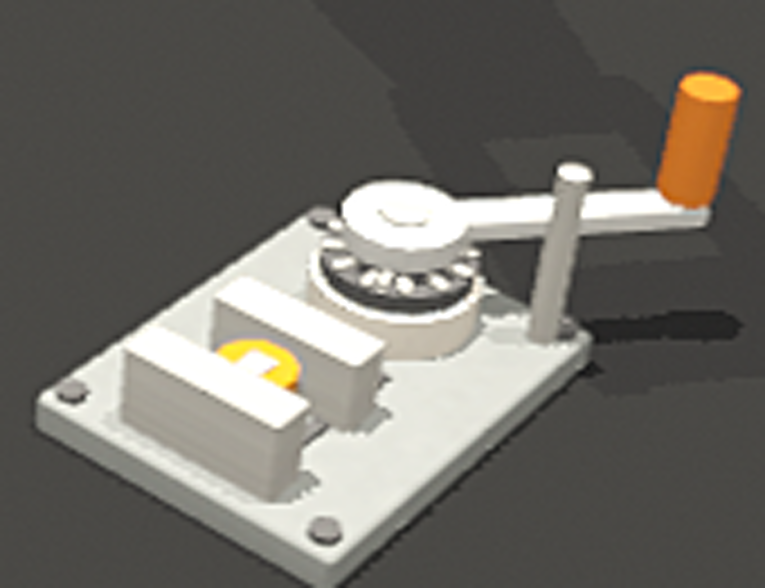

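Run:
```python
from h import *
t=cam("top"); s=cam("scene")
p=lambda a,b:(85+(a+.5)/4-.5,140+(b+.5)/4-.5)
q=lambda a,b:(275+a/4.5,195+b/4.2)
g=onz(t,*p(29,462),.126); g2=onz(s,*q(710,87),.126); print(g,g2)
for k in (g,g2):
  d=k[:2]-[.6302,.234]; print(np.hypot(*d),np.degrees(np.arctan2(d[1],d[0])))
y=np.radians(-17); ax=np.array([np.cos(y),np.sin(y)])
t0=cv2.imread("pics/top0.png")
def prof(img,off,h=.05):
    g=cv2.cvtColor(img,cv2.COLOR_BGR2GRAY).astype(np.float32)
    lat=np.array([-ax[1],ax[0]])
    out=[]
    xs=np.arange(.045,.135,.0005)
    for x in xs:
        u,v=proj(t,[*(np.array([.6298,.234])+ax*x+lat*off),h])
        out.append(cv2.getRectSubPix(g,(1,1),(float(u),float(v)))[0,0])
    o=np.array(out); d=np.diff(o); i=[k for k in range(1,len(d)-1) if abs(d[k])>6 and abs(d[k])>=abs(d[k-1]) and abs(d[k])>abs(d[k+1])]
    return [(round(float(xs[k])*1000,1),int(np.sign(d[k]))) for k in i]
for off in (-.022,-.012,.018,.022,): print(off,"start",prof(t0,off),"now",prof(t["pixels"],off))
```

```text
[0.5677279  0.33023454 0.126     ] [0.57320152 0.33225011 0.126     ]
0.11473381778337571 122.99022342635222
0.11358658211442492 120.11958807193851
-0.022 start [(83.0, -1), (85.5, -1), (86.5, -1), (96.5, 1), (101.5, -1), (107.5, -1), (111.0, 1), (134.0, -1)] now [(52.0, -1), (58.5, 1), (83.0, -1), (85.5, -1), (86.5, -1), (96.5, 1), (101.5, -1), (106.5, -1), (111.0, 1), (134.0, -1)]
-0.012 start [(75.0, -1), (77.0, -1), (80.0, 1), (83.0, 1), (85.0, 1), (106.0, -1), (110.5, 1), (133.0, -1)] now [(52.0, -1), (58.5, 1), (79.0, -1), (83.0, 1), (85.0, 1), (106.0, -1), (110.5, 1), (133.0, -1)]
0.018 start [(65.0, -1), (101.0, -1), (106.5, -1), (110.5, 1), (133.5, -1)] now [(50.0, -1), (52.0, -1), (58.5, 1), (101.0, -1), (106.5, -1), (110.5, 1), (133.5, -1)]
0.022 start [(101.5, -1), (107.0, -1), (110.5, 1), (134.0, -1)] now [(52.0, -1), (58.5, 1), (101.5, -1), (107.0, -1), (110.5, 1), (134.0, -1)]
```

```bash
python3 -c "
from rig import arm
print(arm.finish_job())"
```

```text
the job is handed in; nothing more can be done
None
```

I closed the vice holding the amber specimen and handed the job in at about 11 s. No verdict was reported, so success rests on my own checks.

**What I did:** I gripped the orange grip and lifted the lever about 13 mm. I swung it back about 60° (two serrations), lowered it to its seated height and turned it clockwise until it met a hard stop. Then I let go and moved the arm clear.

**Last checks:**
- **Stop:** resistance rose to about 18 N at the end. The pictures put the lever about 10 mm clear of the stop post, so the stop was the specimen.
- **Jaw gap:** about 31.5 mm between the jaws, against the 32 mm specimen.
- **Screw turn:** about 1.28 rad. Even from the lowest possible start (-0.25), that leaves the screw at 0.97 or more, allowing for play, above the 0.93 needed.
- **Lever seating:** the hub and grip are back at the same image height as at the start.
- **Empty vice and slide box:** my moves stayed well away from both, but I did not measure them again at the end.

**Disagreements:**
- An earlier hand-read of the jaw gap gave about 34.5 mm.
- My two estimates of the starting screw angle differed: about -0.03 from the jaw edge and -0.13 to -0.18 from the lever.
- The lever settled back about 3° when released, within the play of the serrations.

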